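# Clamp an objective canister with a hand-crank clamp

### The arm

A 6-joint arm with a two-finger parallel gripper is mounted at the origin on a cart in front of the work surface, level with it; the furniture and walls round the work are solid. World frame = base frame: x ahead of the robot, y to its left, z up, the work surface at z = 0. Lengths are in m, angles in rad, forces in N, time in s.
With the tool pointing down it reaches from about 0.325 to 0.9 m from the base axis. Payload 3.5 kg.
Tool frame: the origin (TCP) lies between the finger pads; the fingertips stand 25 mm ahead of it and the grasp point (between the pads) lies 6 mm ahead of it (manip.tips_ahead is the distance from the TCP to the fingertips, in m); y points along the fingers, z is the direction in which the jaws open and shut, and the axes are right-handed (so a half turn about y gives the same grasp; the last joint's range is limited). The gripper opens to 85 mm and grips with 20 to 120 N. Pads are 22 mm wide; open, the fingers measure 114 mm over their backs; the gripper's body (76 mm by 85 mm) begins 54 mm behind the grasp point. The pads swing forward as they close: fully open they stand 13 mm farther back than shut.
Start: joints at [-1.404, 0.276, -0.026, 1.268, 0, 1.467], TCP at [0.167, -0.602, 0.256] pointing down, gripper open.
Joint ranges: [-3.12, 3.12], [-0.85, 1.88], [-1.08, 1.24], [-1.95, 2.15], [-1.57, 1.53], [-3.14, 3.14]. Speed limits (rad/s): [2.57, 2.57, 3.14, 3.14, 3.14, 3.14].

### API

Orientations are given as a unit quaternion [w, x, y, z].
In Python, from rig import manip, vision gives the robot as it stands. The module is installed in compiled form; this text tells all that it offers.
- The arm moves only by the tool move_arm, never from a script. Its argument "plan" is one flat list of numbers, 4 for each row, row after row: the shift along the tool's x, y, z in units of 2.5 cm (1.0 is 2.5 cm), then the turn about the tool's y in units of 0.1 rad (1.0 is 0.1 rad). In form: [x, y, z, twist, x, y, z, twist, ...]. A call has 1 to 20 rows; each row shifts and turns the commanded pose from where the row before left it, along the tool's axes as they then stand; what a row does not reach is not made up. A row lasts 1/8 s, in which the tool goes at most 62.5 mm and 10.7 degrees, less where a joint would pass 70% of its speed; a pose out of reach is approached as far as the arm can. A call with a number of a shift or a turn outside -1 to 1 is refused whole. A call with a gripper value outside its range is refused whole. "claw" is the gripper's target within -1 to 1 (fully open at 1, half-way at 0, shut at -1), set as the call begins (left out, the last holds). The fingers move at their own pace and stop on an object; "force" is the grip in N (left out, the last holds). Time passes only in rows, so rows that do not move let the fingers close. It gives the time, the measured TCP pose, the force and the opening at its end, in the units of the state.
- manip.observe(): the state, without advancing time (a new reading comes with each control period).
- vision.capture(name): name is "side" or "top"; returns the picture (384x512x3 uint8, red, green, blue); there is no depth.
- vision.calibration(name): a dict with "fovy" (degrees; the focal length in pixels is half the picture's height over the tangent of half this angle, whatever the lens; pixels are square), "cx", "cy" (the principal point, pixels), "k1" (the pictures are not rectified: a ray, as slopes to the right and down, at radius r is drawn at 1 + k1 r^2 times it, then the intrinsics apply), "xyz" and "attitude" of the camera in the world. Camera axes: x right, y down, z forward; pixel columns grow to the right and rows downward; lengths in m; the calibration is good to about 2 mm. A picture is of the moment at which its call begins. calibration takes no time and is no camera call.
- manip.hand_in(): hands the job in, once; it reports no verdict.
The state is a dict: "time": time; "joints": joint angles; "joint_velocities": joint speeds; "tau": joint torques, N m; "tool_pos": TCP position; "tool_rot": TCP orientation; "ft_force": force on the tool from outside, world axes, zero at the start; "moment": the same for the moment, N m; "finger_gap": finger opening in m.
Only numpy, scipy, OpenCV 4.12 (cv2) and the standard library are available. Lean on these libraries where they do the work, as an engineer would, in place of code of your own. Each camera call takes 0.05 s, during which the arm holds its last target. There are 200 camera calls.

### The job

Clamp the black objective canister in the hand-crank clamp so that its lid can be unscrewed later: pull the red-headed lock pin out of its hole beside the crank and stand it down in the spare hole, then take the loose black sleeve of the crank handle and wind it counterclockwise until the jaws hold the canister firmly but gently. Keep hold of the sleeve all the way, letting go only when the canister is clamped; do not touch the canister, and leave the things round the clamp where they are.

Things in the scene. Friction and masses are not known exactly. Their poses are not given: they have to be found in the camera images.
- pin_grip (a point): centre of the head of the lock pin: a red knob, 19 mm across and 22 mm high, on a steel shaft 10 mm thick that reaches 51 mm down from the head's underside (the tip is 62 mm below this point). At the start it stands upright in the lock hole, 22 mm deep in it, in the way of the crank arm, and lifts straight out. Grip the head from above; 50 to 70 mm from it stands the handle sleeve
- park_seat (a point): fixed point of the clamp, 23 mm straight above the mouth of the spare hole (12.5 mm wide with a chamfer, 39 mm deep, in the housing's top, at the end away from the jaws): when the pin stands fully down in that hole, the centre of its head is here. Its x axis is the clamp's long axis and points from the housing toward the jaws
- crank_axis (a point): fixed point on the crank's upright axis, at the height of the middle of the handle sleeve, 60 mm above the top of the clamp's grey housing (which is 72 mm above the worktop). x axis: along the clamp, from the housing toward the jaws; y to the left of that; z up
- sleeve_grip (a point): centre of the black handle sleeve, an upright cylinder 21 mm in diameter and 56 mm long, that spins freely on the crank's handle pin, 40 mm from the crank axis. The crank arm's top is 44 mm below this point; a small steel cap, 35 mm above it, is the clamp's highest part
- crank (a joint): crank angle in rad, from -0.65 to 0 at the start; it grows as the crank is wound counterclockwise seen from above, which shuts the jaws by 7 mm per rad (44 mm a turn). A stiff brake keeps the crank where it is left; winding it takes about 9 N along the circle at the sleeve while the jaw runs free (halted between short steps, less: 4 to 5 N). From the start it takes 1.0 to 1.7 turns to clamp the canister
- sleeve: the handle sleeve itself (see sleeve_grip); its origin is at its lower end, 28 mm below its middle
- jaw: the clamp's moving jaw, with a dark shallow V face, driven by the crank along the clamp's x axis. Its origin moves with it and lies on the crank axis at the worktop when the crank reads 0; its face is 70 mm further along x. It pushes the canister against the far jaw, whose sprung pad gives 1 mm per 9 N and is set anew each time anywhere in a 24 mm slot, not reported: feel for it
- objective_can: black round canister, 37 mm in diameter, 57 mm high, 0.1 kg, standing loose on the clamp's base between the two jaws; origin at the centre of its foot. Held well, it is pressed with about 30 N (15 to 45 N): the pull at the sleeve has then risen by about 5 N above the free-running pull (3 to 4 N if read at halts). Over 60 N damages it
- timer: bystander: small pale timer, 46 x 52 x 19 mm, origin under its centre
- swab_pot: bystander: clear pot of swabs, 34 mm in diameter, 92 mm high, origin under its centre
- drop_bottle: bystander: brown dropper bottle with a black tip, 32 mm in diameter, 76 mm high, origin under its centre
- tape_roll: bystander: black roll of tape lying flat, 55 mm in diameter, 18 mm high, origin under its centre
- lock_pin: the lock pin itself (see pin_grip); its origin is at the tip of its shaft

How it is judged:
By the outcome, as a careful person would: the job done as asked, in the order asked, and still so for the second after the job is handed in, with the robot touching nothing.
It also fails if it takes over 72 s, if anything falls off the work surface, if the arm or the gripper's body presses on something with over 40 N, if the wrist force passes 120 N, or if a joint passes its speed limit or range.

## Working session

There is one attempt and no reset: what is moved stays moved. The work goes in short steps, Python scripts to look and compute and a tool call to move; the robot and the scene stay as the last step left them, time stands still between calls to the robot, and variables do not carry over. Pictures are saved under pics/ and viewed, about 8 in all and at most 12, crops included, and the job is handed in when it is done.

Besides the shell and the picture viewer there is one more tool, called after ">>>" as a command line: name --argument value ..., lists and objects as JSON in quotes. move_arm: Moves the arm, as the interface text tells. Shifts and turns lie within -1 to 1; 1 stands for 2.5 cm of shift or 0.1 rad of turn. Its arguments: {"type":"object","properties":{"plan":{"type":"array"},"claw":{"type":"number"},"force":{"type":"number"}},"required":["plan"]}

```bash
mkdir -p pics; python3 - <<'E'
from rig import manip, vision
import cv2
for n in("side","top"):
    cv2.imwrite(f"pics/{n}0.png",vision.capture(n)[:,:,::-1]); print(n,vision.calibration(n))
print(manip.observe(),manip.tips_ahead)
E
```

```text
side {'fovy': 46.19199921085428, 'cx': 257.37929905193516, 'cy': 188.60456550181974, 'k1': 0.027444790043215143, 'xyz': array([0.258452  , 0.61959448, 0.76440159]), 'attitude': array([ 0.06883078, -0.13223784,  0.90355646, -0.40169791])}
top {'fovy': 56.9868088319872, 'cx': 256.9572728967518, 'cy': 188.34044872161294, 'k1': 0.0002889637917040294, 'xyz': array([ 0.41130503, -0.09246769,  0.97210131]), 'attitude': array([ 0.03526963, -0.70165507,  0.71162933, -0.00446212])}
{'time': 0.1, 'joints': array([-1.40440557e+00,  2.77098741e-01, -2.77524987e-02,  1.26802641e+00,
       -1.36896136e-05,  1.46742186e+00]), 'joint_velocities': array([ 0.00164542, -0.0013946 ,  0.00302872,  0.00064287,  0.00054778,
        0.00071058]), 'tau': array([ 8.48314849e-04, -4.46708035e+01,  2.96128553e+01,  8.45687755e-03,
       -3.77921174e-05, -5.70936621e-06]), 'tool_pos': array([ 0.16645669, -0.60173266,  0.2552414 ]), 'tool_rot': array([ 0.09505941, -0.09511545,  0.70141918, -0.6999485 ]), 'ft_force': array([ 0.60602254,  0.17651257, -0.57868402]), 'moment': array([ 0.00657581, -0.00914459, -0.00508994]), 'finger_gap': 0.08567370290000335} 0.025
```

View pics/side0.png

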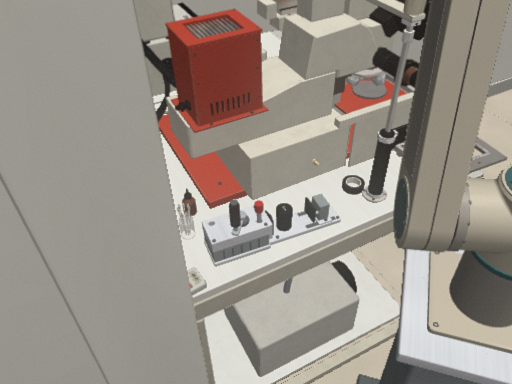

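View pics/top0.png

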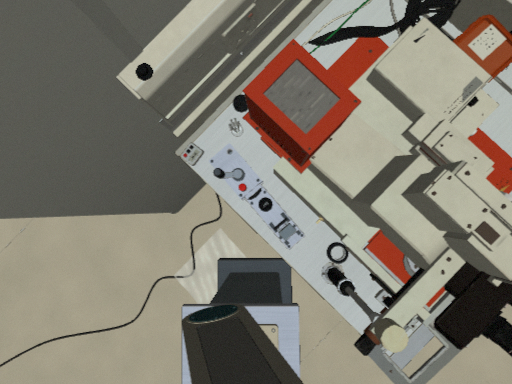

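The side view shows the clamp at about (205-340, 195-255): the sleeve at (235,212) and the red pin head at (259,206). The top view shows it at about (215-300, 150-245), with the sleeve cap at (219,173) and the pin at (242,187). I'll enlarge both.

```bash
python3 - <<'E'
import cv2,numpy as np
a=cv2.imread("pics/side0.png")[175:275,180:313]; b=cv2.imread("pics/top0.png")[135:235,180:313]
f=lambda x:cv2.resize(x,None,fx=6,fy=6,interpolation=cv2.INTER_CUBIC)
cv2.imwrite("pics/sc.png",f(a)); cv2.imwrite("pics/tc.png",f(b))
E
cat > h.py <<'E'
import numpy as np,cv2
from scipy.spatial.transform import Rotation as R
from scipy.optimize import least_squares
from rig import manip,vision
C={n:vision.calibration(n) for n in("side","top")}
def q(w):return R.from_quat(np.roll(w,-1))
def proj(n,P):
    c=C[n];f=192/np.tan(np.radians(c["fovy"])/2);p=q(c["attitude"]).inv().apply(np.atleast_2d(P)-c["xyz"])
    s=p[:,:2]/p[:,2:];s=s*(1+c["k1"]*(s**2).sum(1,keepdims=True));return s*f+[c["cx"],c["cy"]]
def tri(s,t):return least_squares(lambda P:np.r_[proj("side",P)[0]-s,proj("top",P)[0]-t],[.5,-.1,.1])
def onz(n,uv,z):
    r=least_squares(lambda P:proj(n,[P[0],P[1],z])[0]-uv,[.5,-.1]);return np.r_[r.x,z]
def tool():
    o=manip.observe();return o,q(o["tool_rot"])
def go(P,tw=0):
    "units in tool axes to go to P with TCP"
    o,r=tool();return r.inv().apply(np.array(P)-o["tool_pos"])/.025
E
```

```text
(no output)
```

View pics/sc.png

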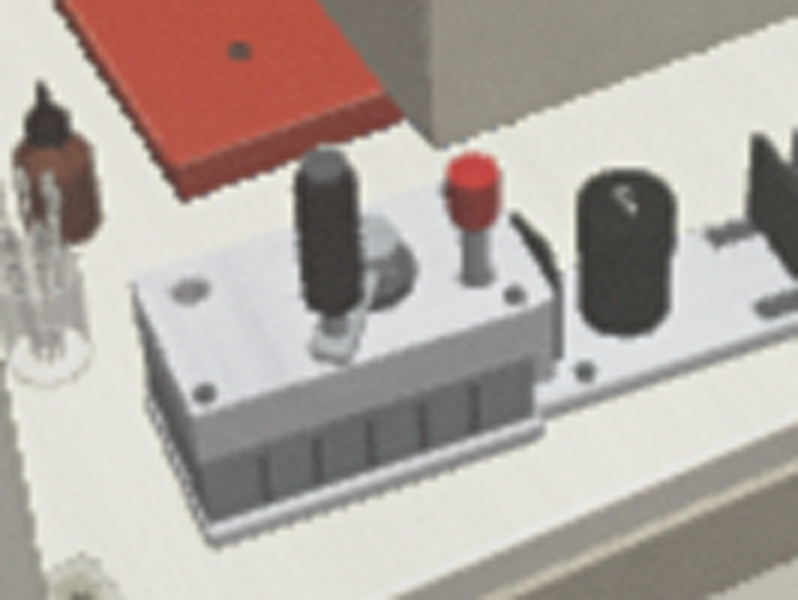

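View pics/tc.png

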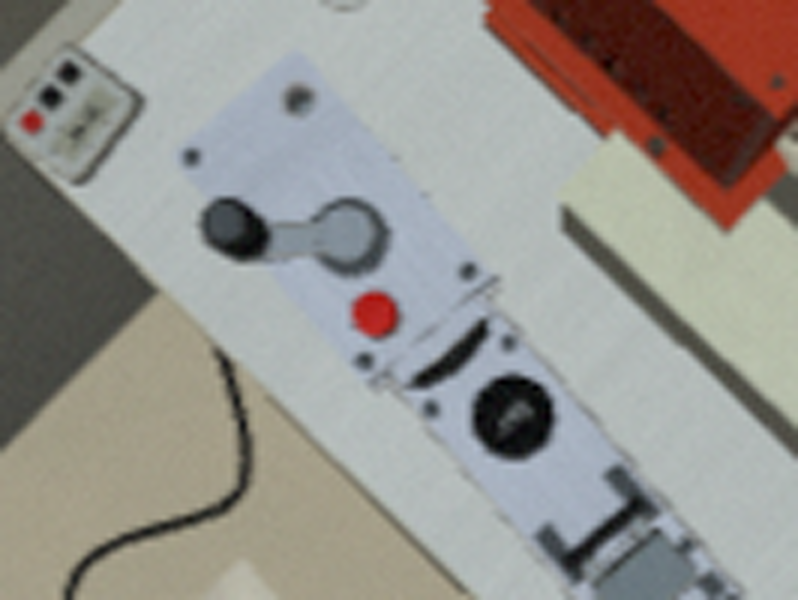

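```bash
cat >> h.py <<'E'
def S(x,y):return np.array([(x+.5)/6-.5+180,(y+.5)/6-.5+175])
def T(x,y):return np.array([(x+.5)/6-.5+180,(y+.5)/6-.5+135])
E
python3 - <<'E'
from h import *
np.set_printoptions(precision=4,suppress=True)
d=dict(pintop=((473,164),(376,313)),sleevecap=((328,162),(228,222)),hub=((386,238),(352,234)),hole=((190,291),(298,98)),cantop=((627,187),(513,412)),screwL=((205,393),(191,157)),screwR=((515,295),(365,360)))
for k,(s,t) in d.items():
    r=tri(S(*s),T(*t));print(k,r.x,r.fun)
# on-plane housing (z=.072)
for k,t,s in(("hole",(298,98),(190,291)),("sL",(191,157),(205,393)),("sR",(365,360),(515,295)),("sR2",(468,271),None),("pinhole",None,(476,280))):
    print(k, t and onz("top",T(*t),.072), s and onz("side",S(*s),.072))
o,r=tool();print(r.as_matrix())
E
```

```text
pintop [ 0.4646 -0.0202  0.1243] [ 0.3501  0.0314 -0.1016 -0.3979]
sleevecap [0.4972 0.0328 0.1652] [ 0.0624  0.0077 -0.0199 -0.0721]
hub [ 0.4963 -0.0085  0.0911] [-0.8963 -0.0981  0.2769  1.0357]
hole [0.5601 0.0168 0.0709] [ 0.006   0.0009 -0.002  -0.007 ]
cantop [ 0.4238 -0.0738  0.0744] [-0.0513 -0.0028  0.0135  0.0577]
screwL [0.5357 0.0628 0.0742] [ 0.2241  0.0322 -0.0788 -0.2734]
screwR [ 0.4475 -0.011   0.0736] [ 0.2176  0.017  -0.0635 -0.2558]
hole [0.5599 0.0166 0.072 ] [0.5596 0.0177 0.072 ]
sL [0.5353 0.063  0.072 ] [0.537  0.0611 0.072 ]
sR [ 0.4469 -0.0111  0.072 ] [ 0.4484 -0.0124  0.072 ]
sR2 [ 0.4842 -0.0554  0.072 ] None
pinhole None [ 0.4638 -0.0156  0.072 ]
[[-0.9638 -0.0004  0.2665]
 [-0.2665  0.0021 -0.9638]
 [-0.0002 -1.     -0.0021]]
```

```bash
python3 - <<'E'
from h import *
np.set_printoptions(precision=4,suppress=True)
print("pin top/side",onz("top",T(376,313),.123),onz("side",S(473,164),.123))
print("cap",onz("top",T(228,222),.167),onz("side",S(328,162),.167))
print("pot",onz("side",S(48,358),0.0),onz("top",(236,127),.05),"bottle",onz("side",S(70,225),0),onz("top",(241,103),.06),"timer",onz("top",(191,153),.015))
print("tower edge",onz("top",(247,118),.02),onz("top",(303,170),.02))
for h in(.088,.092,.098):print("hub",h,onz("top",T(352,234),h),onz("side",S(386,238),h))
P=np.array([.4647,-.0202,.205]);print(go(P))
E
```

```text
pin top/side [ 0.4638 -0.0203  0.123 ] [ 0.4658 -0.0214  0.123 ]
cap [0.4969 0.0325 0.167 ] [0.4966 0.0346 0.167 ]
pot [0.6302 0.0031 0.    ] [0.6269 0.0008 0.05  ] bottle [ 0.6508 -0.0657  0.    ] [ 0.688 -0.014  0.06 ] timer [0.5656 0.1293 0.015 ]
tower edge [ 0.6581 -0.0265  0.02  ] [ 0.5127 -0.1759  0.02  ]
hub 0.088 [ 0.4993 -0.0076  0.088 ] [ 0.4955 -0.0117  0.088 ]
hub 0.092 [ 0.4989 -0.008   0.092 ] [ 0.4941 -0.008   0.092 ]
hub 0.098 [ 0.4983 -0.0085  0.098 ] [ 0.492  -0.0024  0.098 ]
[-17.6971   2.0531 -19.2365]
```

```bash
python3 - <<'E'
from h import *
np.set_printoptions(precision=4,suppress=True)
print("post base",onz("side",(375,194),0),"post top",tri((381,133),(332,270)).x, tri((408,35),(393,336)).x)
print("post base top",onz("top",(345,287),0),onz("top",(338,252),0.01),"bench edge",onz("top",(300,300),0),onz("top",(385,350),0))
print("TCP px",proj("top",[[.167,-.602,.256],[.4,-.35,.256]]))
E
```

```text
post base [ 0.2352 -0.2517  0.    ] post top [ 0.2635 -0.2197  0.1985] [ 0.2211 -0.2762  0.3997]
post base top [ 0.1975 -0.2835  0.    ] [ 0.292  -0.2655  0.01  ] bench edge [ 0.1634 -0.1626  0.    ] [ 0.0329 -0.3839  0.    ]
TCP px [[540.4108 332.2972]
 [402.4056 212.172 ]]
```

```bash
python3 - <<'E'
import cv2,numpy as np
a=cv2.imread("pics/side0.png")[0:210,300:433]; b=cv2.imread("pics/top0.png")[190:384,270:512]
a=cv2.resize(a,None,fx=2.7,fy=2.7,interpolation=cv2.INTER_CUBIC);b=cv2.resize(b,None,fx=1.8,fy=1.8,interpolation=cv2.INTER_CUBIC)
o=np.zeros((600,800,3),np.uint8);o[:a.shape[0],:a.shape[1]]=a;o[:b.shape[0],362:362+b.shape[1]]=b[:,:438];cv2.imwrite("pics/post.png",o);print(a.shape,b.shape)
E
```

```text
(567, 359, 3) (349, 436, 3)
```

View pics/post.png

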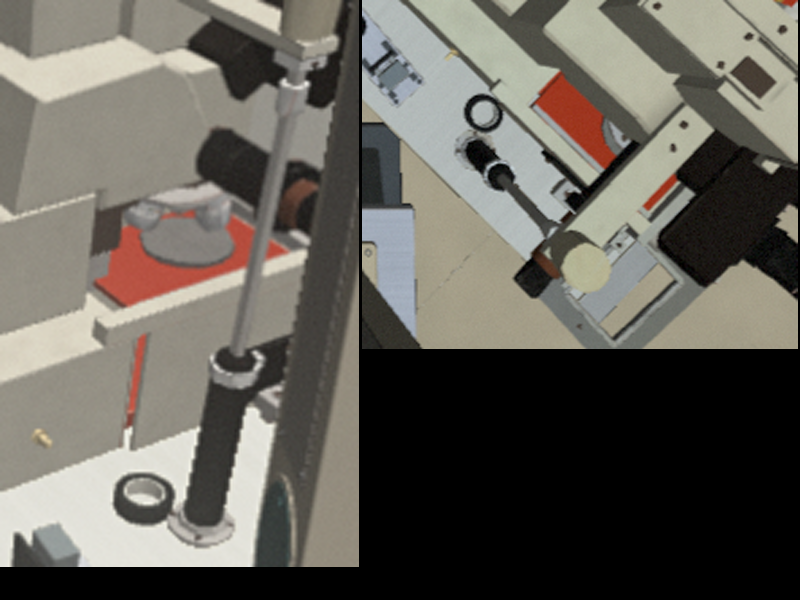

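The crops show a tall upright post with a lamp head. Its foot is at side (375,194), and in the top view it leans out to (394,337). It stands between the arm and the clamp, so I'll raise the arm and work out the link heights before swinging across.

>>> move_arm --plan '[0,-1,0,0,0,-1,0,0,0,-1,0,0,0,-1,0,0]'

```text
time: 0.6
tool_pos: [0.1665, -0.602, 0.3564]
tool_rot: [0.095, -0.095, 0.701, -0.7]
ft_force: [-0.3, 0.4, 0.2]
finger_gap: 0.085
```

```bash
python3 - <<'E'
from h import *
np.set_printoptions(precision=4,suppress=True)
o=manip.observe();print(o["joints"],o["tool_pos"])
r=least_squares(lambda z:proj("top",[.235,-.252,z[0]])[0]-(393,337),[.4]);print(r.x,r.fun)
for z in(0,.1,.2,.3,.4,.5):print(z,proj("top",[.235,-.252,z])[0],proj("side",[.235,-.252,z])[0])
for z in(.4,.5,.6,.7): print(z,onz("top",(393,337),z),proj("side",onz("top",(393,337),z)))
print(tri((381,133),(332,270)).fun,tri((408,35),(374,316)).x,tri((408,35),(374,316)).fun)
E
```

```text
[-1.4044  0.2449  0.1406  1.4678  0.      1.4674] [ 0.1665 -0.602   0.3564]
[0.476] [-0.3025  0.2815]
0 [332.8198 272.93  ] [375.0867 193.9453]
0.1 [339.869  280.5059] [381.7989 162.4639]
0.2 [348.7851 290.0881] [389.4676 126.684 ]
0.3 [360.4231 302.5957] [398.3226  85.6132]
0.4 [376.2539 319.6093] [408.6761  37.9119]
0.5 [399.0417 344.0997] [420.9651 -18.2788]
0.4 [ 0.2084 -0.2769  0.4   ] [[423.9057  33.9762]]
0.5 [ 0.2439 -0.2447  0.5   ] [[415.4042 -17.2665]]
0.6 [ 0.2794 -0.2124  0.6   ] [[405.0275 -80.9169]]
0.7 [ 0.3148 -0.1802  0.7   ] [[ 392.0294 -162.3837]]
[-6.5678  0.481   1.0181  6.4689] [ 0.2404 -0.2471  0.4067] [-1.7134  0.2342  0.1669  1.4175]
```

>>> move_arm --plan '[0,-1,0,0,0,-1,0,0,0,-1,0,0,0,-1,0,0,0,-1,0,0,0,-1,0,0]'

```text
time: 1.35
tool_pos: [0.1665, -0.6022, 0.5065]
tool_rot: [0.095, -0.095, 0.701, -0.7]
ft_force: [-0.3, -0.1, 0.0]
finger_gap: 0.0856
```

```bash
python3 - <<'E'
from h import *
np.set_printoptions(precision=4,suppress=True)
o=manip.observe();print(o["time"],o["joints"],o["tool_pos"])
E
```

```text
1.35 [-1.4044  0.2693  0.4804  1.7831 -0.      1.4674] [ 0.1665 -0.6022  0.5065]
```

```bash
python3 - <<'E'
from h import *
np.set_printoptions(precision=3,suppress=True)
for a in(-75,-60,-47,-35,-20,-10):
    for r in(.45,.53):
        p=[r*np.cos(np.radians(a)),r*np.sin(np.radians(a))]
        print(a,r,p,[proj("top",[*p,z])[0].round() for z in(.2,.4,.55)],[proj("side",[*p,z])[0].round() for z in (.2,.4,.55)])
for s,t in(((315,37),(408,193)),((315,37),(382,160)),((315,37),(389,218)),((337,110),(358,220)),((386,63),(358,220))):
    x=tri(s,t);print(s,t,x.x,x.cost)
E
```

```text
-75 0.45 [np.float64(0.11646857029613433), np.float64(-0.43466662183008076)] [array([439., 347.]), array([500., 399.]), array([588., 472.])] [array([447.,  93.]), array([473.,   8.]), array([498., -74.])]
-75 0.53 [np.float64(0.137174093904336), np.float64(-0.5119406879332062)] [array([476., 337.]), array([552., 385.]), array([660., 454.])] [array([438.,  77.]), array([461.,  -5.]), array([484., -84.])]
-60 0.45 [np.float64(0.22500000000000006), np.float64(-0.3897114317029974)] [array([415., 295.]), array([467., 326.]), array([540., 371.])] [array([399.,  96.]), array([418.,  11.]), array([436., -70.])]
-60 0.53 [np.float64(0.26500000000000007), np.float64(-0.45899346400575247)] [array([448., 275.]), array([511., 300.]), array([602., 335.])] [array([385.,  80.]), array([400.,  -2.]), array([416., -80.])]
-47 0.45 [np.float64(0.30689926202812434), np.float64(-0.3291091657286267)] [array([384., 256.]), array([425., 273.]), array([481., 297.])] [array([361., 104.]), array([374.,  19.]), array([388., -64.])]
-47 0.53 [np.float64(0.3614591308331242), np.float64(-0.3876174618581604)] [arra
[... 961 characters left out ...]
.4431634888554936), np.float64(-0.07814167995011866)] [array([266., 194.]), array([263., 189.]), array([260., 182.])] [array([277., 158.]), array([278.,  67.]), array([279., -26.])]
-10 0.53 [np.float64(0.5219481090964703), np.float64(-0.09203353416347308)] [array([272., 158.]), array([271., 140.]), array([271., 116.])] [array([242., 148.]), array([237.,  58.]), array([233., -33.])]
(315, 37) (408, 193) [ 0.431 -0.328  0.349] 4.153949747583429
(315, 37) (382, 160) [ 0.463 -0.285  0.366] 351.53494138798305
(315, 37) (389, 218) [ 0.403 -0.285  0.37 ] 49.848270124889424
(337, 110) (358, 220) [ 0.37  -0.277  0.205] 43.283158691256254
(386, 63) (358, 220) [ 0.335 -0.252  0.334] 1083.8173891180581
```

>>> move_arm --plan '[-0.14,-0.535,-0.863,0,-0.14,-0.535,-0.863,0,-0.14,-0.535,-0.863,0,-0.14,-0.535,-0.863,0,-0.14,-0.535,-0.863,0,-0.14,-0.535,-0.863,0,-0.14,-0.535,-0.863,0,0,0,0,0]'

```text
time: 2.35
tool_pos: [0.1499, -0.4489, 0.6025]
tool_rot: [-0.095, 0.095, -0.699, 0.702]
ft_force: [0.6, -0.1, -0.3]
finger_gap: 0.0855
```

>>> move_arm --plan '[-0.794,0,-0.32,0,-0.794,0,-0.32,0,-0.794,0,-0.32,0,-0.794,0,-0.32,0,-0.794,0,-0.32,0,-0.794,0,-0.32,0,-0.794,0,-0.32,0,-0.794,0,-0.32,0,-0.794,0,-0.32,0,-0.794,0,-0.32,0]'

```text
time: 3.6
tool_pos: [0.3209, -0.3205, 0.5988]
tool_rot: [0.095, -0.095, 0.701, -0.7]
ft_force: [-0.3, -0.1, -0.6]
finger_gap: 0.0854
```

>>> move_arm --plan '[-0.73,0,-0.833,0,-0.73,0,-0.833,0,-0.73,0,-0.833,0,-0.73,0,-0.833,0,-0.73,0,-0.833,0,-0.73,0,-0.833,0,-0.73,0,-0.833,0,-0.73,0,-0.833,0,-0.73,0,-0.833,0,-0.73,0,-0.833,0,-0.73,0,-0.833,0,-0.73,0,-0.833,0,0,0,0,0]'

```text
time: 5.22
tool_pos: [0.4656, -0.0202, 0.5985]
tool_rot: [0.095, -0.097, 0.701, -0.7]
ft_force: [-0.4, 0.3, -0.5]
finger_gap: 0.0853
```

>>> move_arm --plan '[0,1,0,-0.6,0,1,0,-0.6,0,1,0,-0.6,0,1,0,-0.6,0,1,0,-0.6,0,1,0,-0.6,0,1,0,-0.6,0,1,0,-0.6,0,1,0,-0.6,0,1,0,-0.6,0,1,0,0,0,1,0,0,0,1,0,0,0,1,0,0,0,0,0,0]' --claw 0.1

```text
time: 7.1
tool_pos: [0.4624, -0.0215, 0.2475]
tool_rot: [0.296, -0.299, 0.642, -0.64]
ft_force: [-0.6, -1.0, -0.9]
finger_gap: 0.0466
```

```bash
python3 - <<'E'
from h import *
np.set_printoptions(precision=4,suppress=True)
o,r=tool();print(o["tool_pos"],o["joints"],o["finger_gap"]);print(r.as_matrix());print(go([.4645,-.0207,.121]))
for n in("side","top"):
    a=vision.capture(n)[:,:,::-1];p=proj(n,o["tool_pos"])[0].astype(int);print(n,p)
    cv2.imwrite(f"pics/{n}1.png",a)
a=cv2.imread("pics/side1.png")[110:260,190:323];b=cv2.imread("pics/top1.png")[120:270,180:313]
cv2.imwrite("pics/v1.png",cv2.resize(np.hstack([a,b]),None,fx=3,fy=3,interpolation=2))
E
```

```text
[ 0.4624 -0.0215  0.2475] [-0.186  -0.0042 -0.3703  1.2102 -0.0004  2.0868] 0.046625972967513585
[[-0.6457 -0.0055  0.7635]
 [-0.7635  0.0006 -0.6458]
 [ 0.0031 -1.     -0.0046]]
[-0.0936  5.0603  0.0673]
side [259 154]
top [237 183]
```

View pics/v1.png

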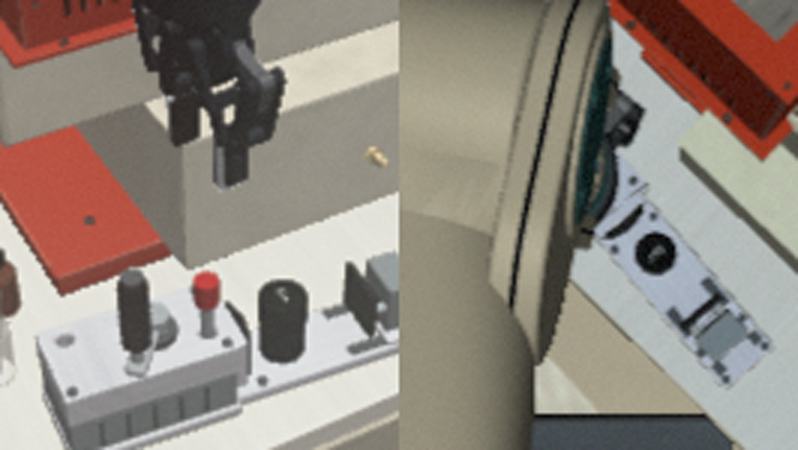

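>>> move_arm --plan '[-0.094,0.85,0.067,0,0,0.85,0,0,0,0.85,0,0,0,0.85,0,0,0,0.85,0,0,0,0.5,0,0,0,0.31,0,0,0,0,0,0]'

```text
time: 8.2
tool_pos: [0.4674, -0.0204, 0.1236]
tool_rot: [-0.298, 0.298, -0.641, 0.641]
ft_force: [-0.2, 0.3, 0.9]
finger_gap: 0.0467
```

```bash
python3 - <<'E'
from h import *
np.set_printoptions(precision=4,suppress=True)
o,r=tool();print(o["tool_pos"],o["ft_force"],go([.4645,-.0207,.121]))
a=vision.capture("side")[130:240,200:320,::-1]
cv2.imwrite("pics/v2.png",cv2.resize(a,None,fx=5,fy=5,interpolation=2))
E
```

```text
[ 0.4674 -0.0204  0.1236] [-0.2011  0.3137  0.8837] [ 0.0824  0.1029 -0.081 ]
```

View pics/v2.png

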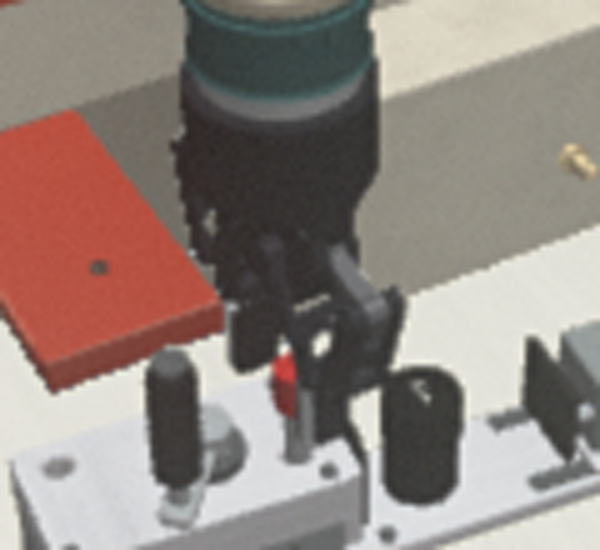

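>>> move_arm --plan '[0.08,0.1,-0.08,0,0,0,0,0,0,0,0,0]'

```text
time: 8.62
tool_pos: [0.4645, -0.0206, 0.1212]
tool_rot: [-0.298, 0.298, -0.641, 0.641]
ft_force: [0.3, 0.4, 0.4]
finger_gap: 0.0469
```

>>> move_arm --plan '[0,0,0,0,0,0,0,0,0,0,0,0,0,0,0,0,0,0,0,0,0,0,0,0]' --claw -1 --force 50

```text
time: 9.38
tool_pos: [0.4645, -0.0206, 0.1211]
tool_rot: [-0.298, 0.298, -0.641, 0.641]
ft_force: [-0.4, 0.8, 3.4]
finger_gap: 0.0174
```

```bash
python3 - <<'E'
from h import *
np.set_printoptions(precision=4,suppress=True)
o,r=tool();print(o["tool_pos"],o["ft_force"],o["moment"],o["finger_gap"]);print(r.as_matrix())
E
```

```text
[ 0.4645 -0.0206  0.1211] [-0.4454  0.8256  3.3523] [ 0.1415  0.1846 -0.013 ] 0.017373408076168145
[[-0.645   0.0003  0.7642]
 [-0.7642  0.0001 -0.645 ]
 [-0.0002 -1.      0.0002]]
```

>>> move_arm --plan '[0,-0.3,0,0,0,-0.5,0,0,0,-0.7,0,0,0,-0.7,0,0,0,-0.7,0,0,0,-0.7,0,0,0,0,0,0,0,0,0,0]'

```text
time: 10.38
tool_pos: [0.4641, -0.0205, 0.2107]
tool_rot: [0.298, -0.298, 0.641, -0.641]
ft_force: [-0.8, -0.6, -1.0]
finger_gap: 0.0171
```

```bash
python3 - <<'E'
from h import *
np.set_printoptions(precision=4,suppress=True)
o,r=tool();print(o["tool_pos"],o["ft_force"],o["moment"],o["finger_gap"])
a=vision.capture("side")[130:240,200:320,::-1]
cv2.imwrite("pics/v3.png",cv2.resize(a,None,fx=5,fy=5,interpolation=2))
E
```

```text
[ 0.4641 -0.0205  0.2107] [-0.8399 -0.5565 -0.9546] [0.072  0.0009 0.0292] 0.017141861604691347
```

View pics/v3.png

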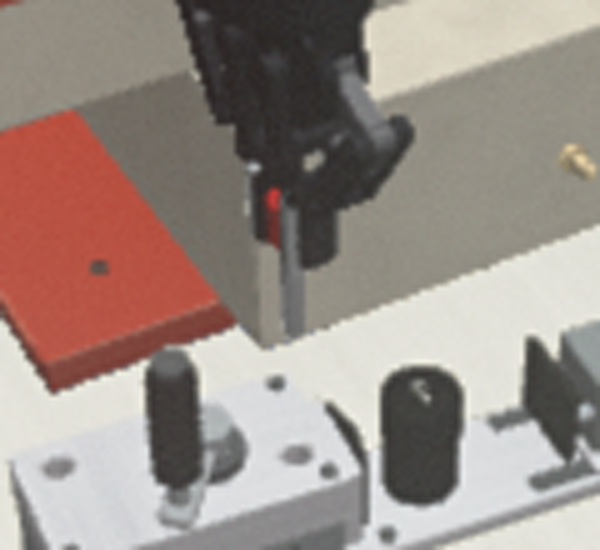

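```bash
python3 - <<'E'
from h import *
np.set_printoptions(precision=4,suppress=True)
f=lambda x,y:((x+.5)/5-.5+200,(y+.5)/5-.5+130)
print("lock",onz("side",f(298,454),.072),"spare",onz("side",f(58,467),.072))
print("tip",onz("side",f(292,335),.1396), "expected tip px",((proj("side",[.4641,-.0205,.1396])[0]-[200,130])+.5)*5-.5)
E
```

```text
lock [ 0.4639 -0.0181  0.072 ] spare [0.5598 0.0175 0.072 ]
tip [ 0.4658 -0.0196  0.1396] expected tip px [296.7195 334.3196]
```

The pin is held clear: head at (275,205), tip at (292,337). Both holes are visible, the lock hole at (298,454) and the spare at (58,467). Next I'll twist so the gripper body clears the sleeve, then traverse.

>>> move_arm --plan '[0,0,0,-0.84,0,0,0,-0.84,0,0,0,-0.84,0,0,0,-0.84,0,0,0,-0.84,0,0,0,0]'

```text
time: 11.18
tool_pos: [0.4637, -0.0205, 0.21]
tool_rot: [0.424, -0.425, 0.566, -0.565]
ft_force: [0.8, 0.2, -0.4]
finger_gap: 0.0175
```

```bash
python3 - <<'E'
from h import *
np.set_printoptions(precision=4,suppress=True)
o,r=tool();print(o["tool_pos"],o["joints"]);print(r.as_matrix());print(go([.5605,.0156,.211]))
E
```

```text
[ 0.4637 -0.0205  0.21  ] [-0.1835  0.0227 -0.4255  1.1245  0.      1.6693]
[[-0.2783 -0.0018  0.9605]
 [-0.9605  0.0004 -0.2783]
 [ 0.0002 -1.     -0.0019]]
[-2.4627 -0.0463  3.3166]
```

>>> move_arm --plan '[-0.41,0,0.553,0,-0.41,0,0.553,0,-0.41,0,0.553,0,-0.41,0,0.553,0,-0.41,0,0.553,0,-0.41,0,0.553,0,0,0,0,0,0,0,0,0]'

```text
time: 12.18
tool_pos: [0.5607, 0.0155, 0.2107]
tool_rot: [0.425, -0.425, 0.565, -0.565]
ft_force: [-0.7, -0.1, -0.5]
finger_gap: 0.0173
```

```bash
python3 - <<'E'
from h import *
np.set_printoptions(precision=4,suppress=True)
o,r=tool();print(o["tool_pos"],go([.5605,.0156,.150]))
E
```

```text
[0.5607 0.0155 0.2107] [-0.0031  2.4287 -0.0058]
```

>>> move_arm --plan '[0,0.6,0,0,0,0.6,0,0,0,0.6,0,0,0,0.5,0,0,0,0.13,0,0,0,0,0,0,0,0,0,0]'

```text
time: 13.05
tool_pos: [0.5617, 0.0155, 0.1508]
tool_rot: [-0.425, 0.425, -0.565, 0.565]
ft_force: [-0.2, 0.2, 0.5]
finger_gap: 0.0174
```

```bash
python3 - <<'E'
from h import *
np.set_printoptions(precision=4,suppress=True)
o,r=tool();print(o["tool_pos"],go([.5605,.0156,.150]))
P=lambda x,z=.072:(proj("side",x)[0]-[170,160]+.5)*7-.5
print("tip if at tcp",P([*o["tool_pos"][:2],o["tool_pos"][2]-.0711]),"hole",P([.5598,.0175,.072]),P([.5605,.0156,.072]))
a=vision.capture("side")[160:240,170:280,::-1]
cv2.imwrite("pics/v4.png",cv2.resize(a,None,fx=7,fy=7,interpolation=2))
E
```

```text
[0.5617 0.0155 0.1508] [ 0.0079  0.0326 -0.0486]
tip if at tcp [285.7841 420.3387] hole [291.4134 443.9923] [291.5622 439.1801]
```

View pics/v4.png

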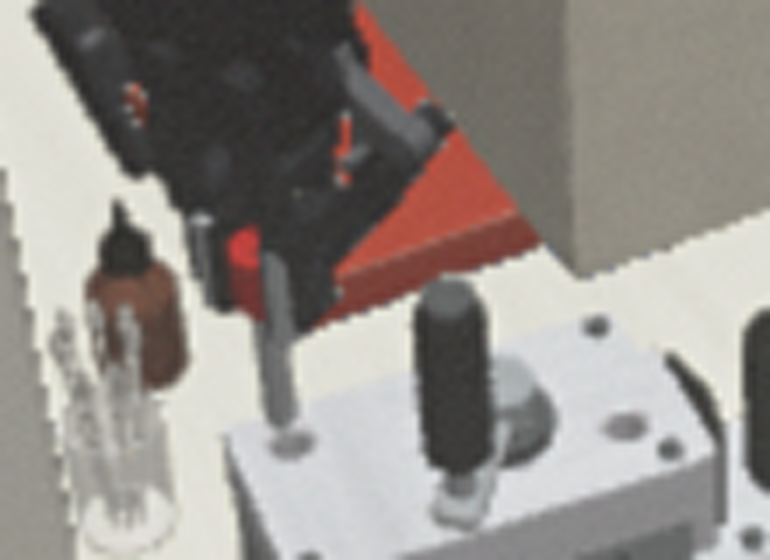

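```bash
python3 - <<'E'
from h import *
np.set_printoptions(precision=4,suppress=True)
P=lambda x:(proj("side",x)[0]-[170,160]+.5)*7-.5
for z in(.13,.12,.10,.08,.072):print(z,P([.5617,.0155,z]))
u=lambda x,y:((x+.5)/7-.5+170,(y+.5)/7-.5+160)
print("tip",onz("side",u(280.5,421),.0797),"hole",onz("side",u(292,443.5),.072),"lock",onz("side",u(626,426),.072))
# edges of shaft automatically
a=cv2.imread("pics/v4.png").astype(int)
g=a.sum(2)//3
for y in(330,360,390,405):print(y,g[y,240:325:3])
E
```

```text
0.13 [270.702  300.2975]
0.12 [273.7912 324.8854]
0.1 [279.835  373.0174]
0.08 [285.7059 419.8076]
0.072 [288.0076 438.1609]
tip [0.5632 0.0161 0.0797] hole [0.5597 0.0173 0.072 ] lock [ 0.4643 -0.0179  0.072 ]
330 [223 223 223 200 166 129 108 101  88  81  82  93 104 108 107 108 109 102
  90  77  67  66  75  88 119 151 180 191 190]
360 [222 223 223 214 204 181 146 115  98 103 106 107 110 111 116 134 154 182
 204 221 226 222 222 221 220 220 220 219 218]
390 [222 223 224 223 226 216 193 164 133 114 101 103 108 108 108 111 115 136
 165 195 213 219 224 223 221 220 219 219 219]
405 [222 222 223 223 225 217 197 172 140 116 100 102 108 109 110 112 113 126
 141 164 192 212 223 218 214 211 210 210 210]
```

```bash
python3 - <<'E'
from h import *
np.set_printoptions(precision=4,suppress=True)
o,r=tool();print(go([.5584,.0162,.147]));print(r.as_matrix())
E
```

```text
[ 0.0087  0.156  -0.1384]
[[-0.2773  0.0015  0.9608]
 [-0.9608 -0.0002 -0.2773]
 [-0.0003 -1.      0.0015]]
```

>>> move_arm --plan '[0.009,0.15,-0.138,0,0,0,0,0,0,0,0,0]'

```text
time: 13.48
tool_pos: [0.5577, 0.0163, 0.1465]
tool_rot: [-0.425, 0.425, -0.565, 0.565]
ft_force: [0.6, 0.9, -0.3]
finger_gap: 0.017
```

```bash
python3 - <<'E'
from h import *
np.set_printoptions(precision=4,suppress=True)
o,r=tool();t=o["tool_pos"];print(t)
a=vision.capture("side")[160:240,170:280,::-1]
a=cv2.resize(a,None,fx=7,fy=7,interpolation=2);cv2.imwrite("pics/v5.png",a[230:500,180:420])
g=a.astype(int).sum(2)//3
P=lambda x:(proj("side",x)[0]-[170,160]+.5)*7-.5
for z in(.10,.09,.08,.076,.072):print(z,P([*t[:2],z]))
for y in(370,390,405,415,430,445):print(y,g[y,240:340:3])
E
```

```text
[0.5577 0.0163 0.1465]
0.1 [291.4769 377.4051]
0.09 [294.3558 400.9697]
0.08 [297.1936 424.2056]
0.076 [298.3173 433.4096]
0.072 [299.4347 442.5625]
370 [224 224 222 220 220 220 222 219 201 179 147 121 103  98 105 109 111 115
 114 122 139 160 189 211 227 227 222 222 221 221 220 220 220 221]
390 [220 220 221 222 222 222 224 224 224 223 196 152 112  97 102 104 108 111
 109 114 125 141 174 204 227 226 220 220 219 218 218 217 218 218]
405 [223 223 222 221 222 222 223 223 224 226 206 174 138 114 105 101 106 110
 108 110 112 121 149 180 207 213 213 213 211 210 210 210 210 210]
415 [221 222 221 220 218 218 220 222 221 220 202 178 149 124 110 101 105 108
 109 112 113 119 141 166 192 204 210 212 210 211 212 212 210 209]
430 [210 210 213 213 210 208 210 213 213 212 201 189 167 138 114 100 104 107
 108 111 112 116 133 152 178 196 210 215 212 210 207 206 207 209]
445 [215 214 213 212 212 210 209 205 195 183 165 147 132 128 131 128 124 118
 111 108 109 116 127 139 160 182 201 211 212 213 211 210 210 209]
```

>>> move_arm --plan '[0,0,0.04,0,0,0.2,0,0,0,0.2,0,0,0,0.1,0,0,0,0,0,0]'

```text
time: 14.15
tool_pos: [0.5587, 0.0159, 0.1336]
tool_rot: [-0.425, 0.425, -0.565, 0.565]
ft_force: [0.9, 0.1, -1.9]
finger_gap: 0.017
```

```bash
python3 - <<'E'
from h import *
np.set_printoptions(precision=4,suppress=True)
o,r=tool();print(o["tool_pos"],o["ft_force"],o["moment"],r.inv().apply(o["ft_force"]))
E
```

```text
[0.5587 0.0159 0.1336] [ 0.8868  0.138  -1.9346] [-0.0873 -0.1362  0.0222] [-0.379   1.9344  0.814 ]
```

>>> move_arm --plan '[0,0.2,0,0,0,0.2,0,0,0,0.2,0,0,0,0.2,0,0,0,0,0,0]'

```text
time: 14.78
tool_pos: [0.5589, 0.0159, 0.1137]
tool_rot: [-0.425, 0.425, -0.565, 0.565]
ft_force: [0.8, 0.1, 0.8]
finger_gap: 0.0174
```

>>> move_arm --plan '[0,0.12,0,0,0,0.12,0,0,0,0.1,0,0,0,0,0,0]'

```text
time: 15.28
tool_pos: [0.5613, 0.0156, 0.1093]
tool_rot: [-0.426, 0.424, -0.564, 0.566]
ft_force: [0.6, -1.3, 17.9]
finger_gap: 0.017
```

>>> move_arm --plan '[0,-0.14,0,0,0,0,0,0]'

```text
time: 15.52
tool_pos: [0.561, 0.0153, 0.1105]
tool_rot: [-0.426, 0.424, -0.564, 0.566]
ft_force: [3.8, -2.4, 6.0]
finger_gap: 0.0174
```

>>> move_arm --plan '[0,0,0,0,0,0,0,0,0,0,0,0]' --claw -0.2

```text
time: 15.9
tool_pos: [0.5621, 0.0155, 0.1106]
tool_rot: [-0.427, 0.423, -0.563, 0.567]
ft_force: [6.1, -2.2, 4.1]
finger_gap: 0.0339
```

>>> move_arm --plan '[0,-0.5,0,0,0,-0.7,0,0,0,-0.7,0,0,0,-0.7,0,0,0,-0.7,0,0,0,-0.7,0,0,0,0,0,0]'

```text
time: 16.77
tool_pos: [0.5601, 0.0159, 0.2111]
tool_rot: [-0.426, 0.424, -0.564, 0.566]
ft_force: [0.5, -0.7, 0.0]
finger_gap: 0.0341
```

```bash
python3 - <<'E'
from h import *
np.set_printoptions(precision=4,suppress=True)
o,r=tool();print(o["time"],o["tool_pos"],o["ft_force"])
P=lambda x:(proj("side",x)[0]-[170,160]+.5)*7-.5
print("head top nominal",P([.5598,.0172,.106]),"head ctr",P([.5598,.0172,.095]),"head bottom",P([.5598,.0172,.084]))
a=vision.capture("side")[160:240,170:280,::-1]
cv2.imwrite("pics/v6.png",cv2.resize(a,None,fx=7,fy=7,interpolation=2))
E
```

```text
16.775 [0.5601 0.0159 0.2111] [ 0.5004 -0.6593  0.0344]
head top nominal [281.8834 363.8497] head ctr [285.1373 389.9725] head bottom [288.3397 415.6932]
```

View pics/v6.png

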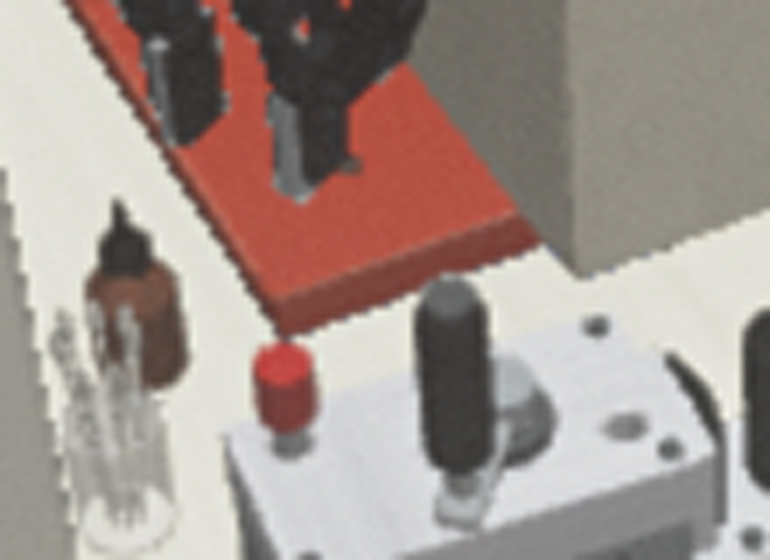

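The pin stands in the spare hole: its head is centred at about (285,387), against (285,390) when fully seated, and the lock hole at (626,426) is empty. Next I'll go to the sleeve, whose cap is at (449,295).

```bash
python3 - <<'E'
from h import *
np.set_printoptions(precision=4,suppress=True)
o,r=tool();print(go([.4968,.0330,.213]));print(r.as_matrix())
E
```

```text
[ 0.0365 -0.1304 -2.5911]
[[-0.2773  0.0018  0.9608]
 [-0.9608 -0.0002 -0.2773]
 [-0.0003 -1.      0.0017]]
```

>>> move_arm --plan '[0.01,-0.03,-0.52,0,0.01,-0.03,-0.52,0,0.01,-0.03,-0.52,0,0.01,-0.03,-0.52,0,0,0,-0.51,0,0,0,0,0,0,0,0,0]' --claw 0.2

```text
time: 17.7
tool_pos: [0.4966, 0.0329, 0.2121]
tool_rot: [-0.425, 0.425, -0.565, 0.565]
ft_force: [-0.2, 0.5, 0.5]
finger_gap: 0.0519
```

```bash
python3 - <<'E'
from h import *
np.set_printoptions(precision=4,suppress=True)
o,r=tool();print(o["tool_pos"],go([.4968,.0330,.140]),o["finger_gap"],o["ft_force"])
E
```

```text
[0.4966 0.0329 0.2121] [-0.0041  2.8853  0.0047] 0.05189857321570263 [-0.23    0.4764  0.5491]
```

>>> move_arm --plan '[0,0.5,0,0,0,0.5,0,0,0,0.5,0,0,0,0.5,0,0,0,0.5,0,0,0,0.35,0,0,0,0,0,0]'

```text
time: 18.58
tool_pos: [0.4956, 0.033, 0.1398]
tool_rot: [0.425, -0.426, 0.566, -0.565]
ft_force: [-0.3, 1.6, -0.6]
finger_gap: 0.0514
```

```bash
python3 - <<'E'
from h import *
np.set_printoptions(precision=4,suppress=True)
o,r=tool();print(o["tool_pos"],go([.4968,.0330,.140]),o["finger_gap"],o["ft_force"])
a=vision.capture("side")[150:240,170:290,::-1]
cv2.imwrite("pics/v7.png",cv2.resize(a,None,fx=6,fy=6,interpolation=2))
E
```

```text
[0.4956 0.033  0.1398] [-0.0135 -0.0085  0.048 ] 0.051389048738940776 [-0.3329  1.551  -0.6399]
```

View pics/v7.png

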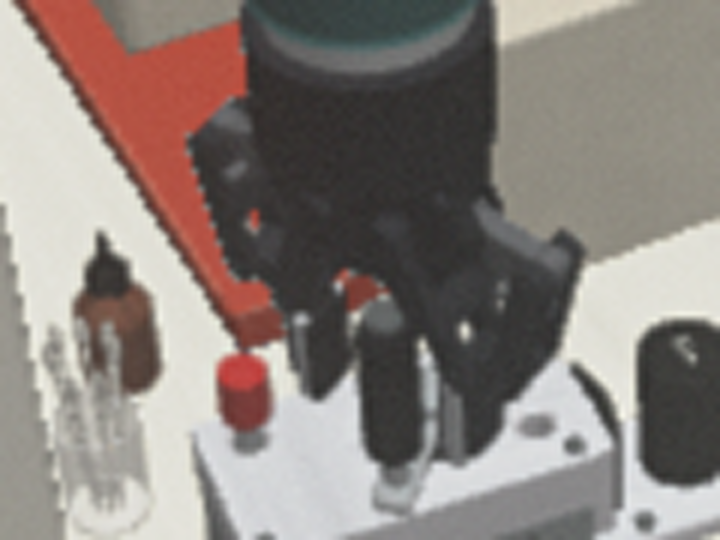

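>>> move_arm --plan '[0,0,0.03,0,0,0,0,0,0,0,0,0,0,0,0,0,0,0,0,0,0,0,0,0]' --claw -1 --force 45

```text
time: 19.38
tool_pos: [0.497, 0.033, 0.1415]
tool_rot: [0.425, -0.425, 0.565, -0.565]
ft_force: [-1.9, 1.4, 5.8]
finger_gap: 0.0195
```

```bash
cat >> h.py <<'E'
A0=np.array([.4968,-.0075]);X=np.array([-.766,-.643]);Y=np.array([.643,-.766])
def rep():
    o,r=tool();p=o["tool_pos"][:2]-A0;a=np.arctan2(p[1],p[0]);e=p/np.hypot(*p);t=np.array([-e[1],e[0]]);f=o["ft_force"]
    print("t%.2f pos"%o["time"],o["tool_pos"].round(4),"R%.4f ang%.3f(clamp %.1f)"%(np.hypot(*p),a,np.degrees(a)+140),"Ftan %.1f Frad %.1f Fz %.1f gap %.4f"%(f[:2]@t,f[:2]@e,f[2],o["finger_gap"]))
    return o,r,a
E
python3 -c "
from h import *
o,r,a=rep();print(r.as_matrix().round(4),o['joints'],o['moment'])"
```

```text
t19.38 pos [0.497  0.033  0.1415] R0.0405 ang1.565(clamp 229.6) Ftan 1.9 Frad 1.3 Fz 5.8 gap 0.0195
[[-2.772e-01  5.000e-04  9.608e-01]
 [-9.608e-01  5.000e-04 -2.772e-01]
 [-6.000e-04 -1.000e+00  3.000e-04]] [-6.39098085e-02  1.45424487e-01 -4.48251133e-01  9.76672990e-01
  4.91721207e-04  1.78772867e+00] [0.2181289  0.52437122 0.01106489]
```

```bash
cat >> h.py <<'E'
def arc(a,n,d=.1,R0=.04,c=A0,corr=0):
    "rows along circle from angle a, d rad per row"
    o,r=tool();k=a+d*np.arange(n+1);p=np.c_[c[0]+R0*np.cos(k),c[1]+R0*np.sin(k),0*k];q_=r.inv().apply(np.diff(p,axis=0))/.025
    q_[:,1]=0;print([float(v) for row in q_.round(2) for v in(*row,0)])
E
python3 -c "
from h import *
o,r,a=rep();arc(a,8)"
```

```text
t19.38 pos [0.497  0.033  0.1415] R0.0405 ang1.565(clamp 229.6) Ftan 1.9 Frad 1.3 Fz 5.8 gap 0.0195
[0.05, 0.0, -0.15, 0.0, 0.07, 0.0, -0.15, 0.0, 0.08, 0.0, -0.14, 0.0, 0.09, 0.0, -0.13, 0.0, 0.11, 0.0, -0.12, 0.0, 0.12, 0.0, -0.11, 0.0, 0.13, 0.0, -0.1, 0.0, 0.14, 0.0, -0.08, 0.0]
```

>>> move_arm --plan '[0.05,0,-0.15,0,0.07,0,-0.15,0,0.08,0,-0.14,0,0.09,0,-0.13,0,0.11,0,-0.12,0,0.12,0,-0.11,0,0.13,0,-0.1,0,0.14,0,-0.08,0]'

```text
time: 20.38
tool_pos: [0.4715, 0.0219, 0.1416]
tool_rot: [-0.429, 0.422, -0.564, 0.565]
ft_force: [6.8, 6.6, -3.2]
finger_gap: 0.0197
```

```bash
python3 -c "
from h import *
o,r,a=rep();arc(a,10)"
```

```text
t20.38 pos [0.4715 0.0219 0.1416] R0.0388 ang2.280(clamp 270.6) Ftan -9.4 Frad 0.6 Fz -3.2 gap 0.0197
[0.14, 0.0, -0.08, 0.0, 0.15, 0.0, -0.07, 0.0, 0.15, 0.0, -0.05, 0.0, 0.16, 0.0, -0.04, 0.0, 0.16, 0.0, -0.02, 0.0, 0.16, 0.0, -0.01, 0.0, 0.16, 0.0, 0.01, 0.0, 0.16, 0.0, 0.03, 0.0, 0.15, 0.0, 0.04, 0.0, 0.15, 0.0, 0.06, 0.0]
```

```bash
python3 -c "
from h import *
arc(2.365,10)"
```

```text
[0.14, 0.0, -0.07, 0.0, 0.15, 0.0, -0.05, 0.0, 0.16, 0.0, -0.04, 0.0, 0.16, 0.0, -0.02, 0.0, 0.16, 0.0, -0.01, 0.0, 0.16, 0.0, 0.01, 0.0, 0.16, 0.0, 0.02, 0.0, 0.15, 0.0, 0.04, 0.0, 0.15, 0.0, 0.06, 0.0, 0.14, 0.0, 0.07, 0.0]
```

>>> move_arm --plan '[0.14,0,-0.07,0,0.15,0,-0.05,0,0.16,0,-0.04,0,0.16,0,-0.02,0,0.16,0,-0.01,0,0.16,0,0.01,0,0.16,0,0.02,0,0.15,0,0.04,0,0.15,0,0.06,0,0.14,0,0.07,0]'

```text
time: 21.62
tool_pos: [0.4596, -0.0137, 0.1415]
tool_rot: [0.429, -0.422, 0.566, -0.564]
ft_force: [3.5, 9.2, 1.7]
finger_gap: 0.0203
```

```bash
python3 -c "
from h import *
rep()
P=np.array([[.497,.033],[.4715,.0219],manip.observe()['tool_pos'][:2]])
print(least_squares(lambda c:np.hypot(*(P-c).T)-.04,A0).x)
arc(3.365,10)"
```

```text
t21.62 pos [ 0.4596 -0.0137  0.1415] R0.0378 ang-2.976(clamp -30.5) Ftan -8.5 Frad -4.9 Fz 1.7 gap 0.0203
[ 0.49904142 -0.00700832]
[0.14, 0.0, 0.08, 0.0, 0.13, 0.0, 0.1, 0.0, 0.12, 0.0, 0.11, 0.0, 0.11, 0.0, 0.12, 0.0, 0.09, 0.0, 0.13, 0.0, 0.08, 0.0, 0.14, 0.0, 0.06, 0.0, 0.15, 0.0, 0.05, 0.0, 0.15, 0.0, 0.03, 0.0, 0.16, 0.0, 0.02, 0.0, 0.16, 0.0]
```

>>> move_arm --plan '[0.12,0,0.12,0,0.11,0,0.14,0,0.12,0,0.11,0,0.11,0,0.12,0,0.09,0,0.13,0,0.08,0,0.14,0,0.06,0,0.15,0,0.05,0,0.15,0,0.03,0,0.16,0,0.02,0,0.16,0]'

```text
time: 22.88
tool_pos: [0.4828, -0.0434, 0.1414]
tool_rot: [0.425, -0.426, 0.567, -0.563]
ft_force: [-8.6, 2.8, 13.7]
finger_gap: 0.0199
```

```bash
sed -i 's/^A0=np.array(\[.4968,-.0075\])/A0=np.array([.499,-.007])/' h.py; python3 -c "
from h import *
rep()
P=np.array([[.497,.033],[.4715,.0219],[.4596,-.0137],manip.observe()['tool_pos'][:2]])
print(least_squares(lambda c:np.hypot(*(P-c).T)-.04,A0))
arc(4.365,10)"
```

```text
t22.88 pos [ 0.4828 -0.0434  0.1414] R0.0399 ang-1.990(clamp 26.0) Ftan -9.0 Frad 0.9 Fz 13.7 gap 0.0199
     message: `gtol` termination condition is satisfied.
     success: True
      status: 1
         fun: [ 2.316e-05 -6.643e-05  6.131e-05 -3.856e-05]
           x: [ 4.991e-01 -6.968e-03]
        cost: 5.097360935532948e-09
         jac: [[ 5.226e-02 -9.986e-01]
               [ 6.909e-01 -7.229e-01]
               [ 9.858e-01  1.680e-01]
               [ 4.085e-01  9.128e-01]]
        grad: [-6.076e-11  2.958e-11]
  optimality: 6.075938996450824e-11
 active_mask: [ 0.000e+00  0.000e+00]
        nfev: 3
        njev: 3
[0.0, 0.0, 0.16, 0.0, -0.01, 0.0, 0.16, 0.0, -0.03, 0.0, 0.16, 0.0, -0.04, 0.0, 0.15, 0.0, -0.06, 0.0, 0.15, 0.0, -0.07, 0.0, 0.14, 0.0, -0.09, 0.0, 0.13, 0.0, -0.1, 0.0, 0.12, 0.0, -0.11, 0.0, 0.11, 0.0, -0.12, 0.0, 0.1, 0.0]
```

>>> move_arm --plan '[0,-0.04,0.16,0,-0.01,0,0.16,0,-0.03,0,0.16,0,-0.04,0,0.15,0,-0.06,0,0.15,0,-0.07,0,0.14,0,-0.09,0,0.13,0,-0.1,0,0.12,0,-0.11,0,0.11,0,-0.12,0,0.1,0]'

```text
time: 24.12
tool_pos: [0.5199, -0.0412, 0.1415]
tool_rot: [-0.422, 0.428, -0.565, 0.566]
ft_force: [-7.3, -6.1, 5.4]
finger_gap: 0.0197
```

```bash
python3 -c "
from h import *
rep();arc(5.365,10)"
```

```text
t24.12 pos [ 0.5199 -0.0412  0.1415] R0.0400 ang-1.023(clamp 81.4) Ftan -9.4 Frad 1.4 Fz 5.4 gap 0.0197
[-0.13, 0.0, 0.09, 0.0, -0.14, 0.0, 0.07, 0.0, -0.15, 0.0, 0.06, 0.0, -0.15, 0.0, 0.05, 0.0, -0.16, 0.0, 0.03, 0.0, -0.16, 0.0, 0.01, 0.0, -0.16, 0.0, -0.0, 0.0, -0.16, 0.0, -0.02, 0.0, -0.16, 0.0, -0.03, 0.0, -0.15, 0.0, -0.05, 0.0]
```

>>> move_arm --plan '[-0.13,0,0.09,0,-0.14,0,0.07,0,-0.15,0,0.06,0,-0.15,0,0.05,0,-0.16,0,0.03,0,-0.16,0,0.01,0,-0.16,0,0,0,-0.16,0,-0.02,0,-0.16,0,-0.03,0,-0.15,0,-0.05,0]'

```text
time: 25.38
tool_pos: [0.5391, -0.0077, 0.1416]
tool_rot: [-0.423, 0.426, -0.563, 0.568]
ft_force: [2.2, -9.6, -3.0]
finger_gap: 0.0203
```

```bash
python3 -c "
from h import *
rep();arc(6.365,6)"
```

```text
t25.38 pos [ 0.5391 -0.0077  0.1416] R0.0401 ang-0.017(clamp 139.0) Ftan -9.5 Frad 2.4 Fz -3.0 gap 0.0203
[-0.15, 0.0, -0.06, 0.0, -0.14, 0.0, -0.08, 0.0, -0.13, 0.0, -0.09, 0.0, -0.12, 0.0, -0.1, 0.0, -0.11, 0.0, -0.12, 0.0, -0.1, 0.0, -0.13, 0.0]
```

>>> move_arm --plan '[-0.15,0,-0.06,0,-0.14,0,-0.08,0,-0.13,0,-0.09,0,-0.12,0,-0.1,0,-0.11,0,-0.12,0,-0.1,0,-0.13,0]'

```text
time: 26.12
tool_pos: [0.5324, 0.0152, 0.1417]
tool_rot: [-0.425, 0.424, -0.562, 0.569]
ft_force: [8.1, -7.3, -7.2]
finger_gap: 0.0202
```

```bash
python3 -c "
from h import *
rep();arc(6.965,12)"
```

```text
t26.12 pos [0.5324 0.0152 0.1417] R0.0401 ang0.586(clamp 173.6) Ftan -10.6 Frad 2.7 Fz -7.2 gap 0.0202
[-0.08, 0.0, -0.14, 0.0, -0.07, 0.0, -0.14, 0.0, -0.06, 0.0, -0.15, 0.0, -0.04, 0.0, -0.15, 0.0, -0.02, 0.0, -0.16, 0.0, -0.01, 0.0, -0.16, 0.0, 0.01, 0.0, -0.16, 0.0, 0.02, 0.0, -0.16, 0.0, 0.04, 0.0, -0.16, 0.0, 0.05, 0.0, -0.15, 0.0, 0.07, 0.0, -0.14, 0.0, 0.08, 0.0, -0.14, 0.0]
```

>>> move_arm --plan '[-0.08,0.03,-0.14,0,-0.07,0,-0.14,0]'

```text
time: 26.38
tool_pos: [0.5277, 0.021, 0.1417]
tool_rot: [-0.426, 0.424, -0.562, 0.569]
ft_force: [7.9, -5.8, -4.5]
finger_gap: 0.0201
```

```bash
python3 -c "
from h import *
rep()"
```

```text
t26.38 pos [0.5277 0.021  0.1417] R0.0401 ang0.773(clamp 184.3) Ftan -9.6 Frad 1.6 Fz -4.5 gap 0.0201
```

>>> move_arm --plan '[-0.06,0,-0.15,0,-0.04,0,-0.15,0]'

```text
time: 26.62
tool_pos: [0.5216, 0.0261, 0.1417]
tool_rot: [-0.426, 0.423, -0.562, 0.568]
ft_force: [8.7, -3.5, -5.3]
finger_gap: 0.0201
```

```bash
python3 -c "
from h import *
rep()"
```

```text
t26.62 pos [0.5216 0.0261 0.1417] R0.0401 ang0.972(clamp 195.7) Ftan -9.2 Frad 2.0 Fz -5.3 gap 0.0201
```

>>> move_arm --plan '[-0.02,0,-0.16,0,-0.01,0,-0.16,0,0.01,0,-0.16,0]'

```text
time: 27.0
tool_pos: [0.5107, 0.0312, 0.1417]
tool_rot: [-0.428, 0.422, -0.563, 0.567]
ft_force: [9.1, 0.4, -6.6]
finger_gap: 0.02
```

```bash
python3 -c "
from h import *
rep()"
```

```text
t27.00 pos [0.5107 0.0312 0.1417] R0.0400 ang1.274(clamp 213.0) Ftan -8.6 Frad 3.1 Fz -6.6 gap 0.0200
```

>>> move_arm --plan '[0.02,0,-0.16,0,0.04,0,-0.16,0]'

```text
time: 27.25
tool_pos: [0.5025, 0.0328, 0.1417]
tool_rot: [-0.428, 0.422, -0.563, 0.567]
ft_force: [9.7, 2.1, -6.5]
finger_gap: 0.0201
```

```bash
python3 -c "
from h import *
rep();arc(7.865,20)"
```

```text
t27.25 pos [0.5025 0.0328 0.1417] R0.0399 ang1.483(clamp 225.0) Ftan -9.5 Frad 2.9 Fz -6.5 gap 0.0201
[0.05, 0.0, -0.15, 0.0, 0.07, 0.0, -0.14, 0.0, 0.08, 0.0, -0.14, 0.0, 0.1, 0.0, -0.13, 0.0, 0.11, 0.0, -0.12, 0.0, 0.12, 0.0, -0.11, 0.0, 0.13, 0.0, -0.09, 0.0, 0.14, 0.0, -0.08, 0.0, 0.15, 0.0, -0.07, 0.0, 0.15, 0.0, -0.05, 0.0, 0.16, 0.0, -0.04, 0.0, 0.16, 0.0, -0.02, 0.0, 0.16, 0.0, -0.0, 0.0, 0.16, 0.0, 0.01, 0.0, 0.16, 0.0, 0.03, 0.0, 0.15, 0.0, 0.04, 0.0, 0.15, 0.0, 0.06, 0.0, 0.14, 0.0, 0.07, 0.0, 0.13, 0.0, 0.09, 0.0, 0.13, 0.0, 0.1, 0.0]
```

>>> move_arm --plan '[0.05,0,-0.15,0,0.07,0,-0.14,0]'

```text
time: 27.5
tool_pos: [0.4944, 0.0326, 0.1416]
tool_rot: [-0.429, 0.422, -0.564, 0.566]
ft_force: [9.1, 4.0, -5.4]
finger_gap: 0.02
```

>>> move_arm --plan '[0.08,0,-0.14,0,0.1,0,-0.13,0]'

```text
time: 27.75
tool_pos: [0.4862, 0.0307, 0.1416]
tool_rot: [-0.429, 0.422, -0.564, 0.565]
ft_force: [7.6, 6.2, -4.0]
finger_gap: 0.0197
```

```bash
python3 -c "
from h import *
rep()"
```

```text
t27.75 pos [0.4862 0.0307 0.1416] R0.0398 ang1.899(clamp 248.8) Ftan -9.2 Frad 3.4 Fz -4.0 gap 0.0197
```

Still running free at 6.6 rad wound.

>>> move_arm --plan '[0.11,0,-0.12,0,0.12,0,-0.11,0]'

```text
time: 28.0
tool_pos: [0.4785, 0.0271, 0.1416]
tool_rot: [-0.429, 0.422, -0.565, 0.565]
ft_force: [6.3, 7.1, -2.7]
finger_gap: 0.02
```

>>> move_arm --plan '[0.13,0,-0.09,0,0.14,0,-0.08,0]'

```text
time: 28.25
tool_pos: [0.472, 0.0221, 0.1416]
tool_rot: [0.429, -0.422, 0.565, -0.564]
ft_force: [5.8, 7.2, -1.3]
finger_gap: 0.0202
```

```bash
python3 -c "
from h import *
rep()"
```

```text
t28.25 pos [0.472  0.0221 0.1416] R0.0397 ang2.319(clamp 272.9) Ftan -9.2 Frad 1.3 Fz -1.3 gap 0.0202
```

>>> move_arm --plan '[0.15,0,-0.07,0,0.15,0,-0.05,0]'

```text
time: 28.5
tool_pos: [0.4665, 0.0159, 0.1416]
tool_rot: [0.428, -0.422, 0.566, -0.564]
ft_force: [4.7, 7.9, 0.3]
finger_gap: 0.0198
```

>>> move_arm --plan '[0.16,0,-0.04,0,0.16,0,-0.02,0]'

```text
time: 28.75
tool_pos: [0.4625, 0.0087, 0.1416]
tool_rot: [0.428, -0.423, 0.566, -0.564]
ft_force: [3.8, 8.0, 0.5]
finger_gap: 0.02
```

```bash
python3 -c "
from h import *
rep()"
```

```text
t28.75 pos [0.4625 0.0087 0.1416] R0.0398 ang2.736(clamp 296.8) Ftan -8.9 Frad -0.3 Fz 0.5 gap 0.0200
```

>>> move_arm --plan '[0.16,0,0,0,0.16,0,0.01,0]'

```text
time: 29.0
tool_pos: [0.46, 0.001, 0.1415]
tool_rot: [0.428, -0.423, 0.566, -0.563]
ft_force: [1.3, 8.6, 1.8]
finger_gap: 0.0202
```

>>> move_arm --plan '[0.16,0,0.03,0,0.15,0,0.04,0]'

```text
time: 29.25
tool_pos: [0.4592, -0.0068, 0.1415]
tool_rot: [0.428, -0.423, 0.566, -0.563]
ft_force: [1.2, 9.3, 2.6]
finger_gap: 0.0201
```

```bash
python3 -c "
from h import *
rep()"
```

```text
t29.25 pos [ 0.4592 -0.0068  0.1415] R0.0398 ang3.138(clamp 319.8) Ftan -9.3 Frad -1.1 Fz 2.6 gap 0.0201
```

>>> move_arm --plan '[0.15,0,0.06,0,0.14,0,0.07,0]'

```text
time: 29.5
tool_pos: [0.4599, -0.0146, 0.1415]
tool_rot: [0.428, -0.423, 0.566, -0.563]
ft_force: [-0.5, 9.6, 3.8]
finger_gap: 0.0201
```

>>> move_arm --plan '[0.13,0,0.09,0,0.13,0,0.1,0]'

```text
time: 29.75
tool_pos: [0.462, -0.0219, 0.1415]
tool_rot: [0.427, -0.424, 0.567, -0.562]
ft_force: [-1.3, 11.1, 7.2]
finger_gap: 0.0197
```

```bash
python3 -c "
from h import *
rep();arc(9.865,20)"
```

```text
t29.75 pos [ 0.462  -0.0219  0.1415] R0.0399 ang-2.759(clamp -18.1) Ftan -10.7 Frad -2.9 Fz 7.2 gap 0.0197
[0.11, 0.0, 0.11, 0.0, 0.1, 0.0, 0.12, 0.0, 0.09, 0.0, 0.13, 0.0, 0.08, 0.0, 0.14, 0.0, 0.06, 0.0, 0.15, 0.0, 0.05, 0.0, 0.15, 0.0, 0.03, 0.0, 0.16, 0.0, 0.02, 0.0, 0.16, 0.0, 0.0, 0.0, 0.16, 0.0, -0.02, 0.0, 0.16, 0.0, -0.03, 0.0, 0.16, 0.0, -0.05, 0.0, 0.15, 0.0, -0.06, 0.0, 0.15, 0.0, -0.08, 0.0, 0.14, 0.0, -0.09, 0.0, 0.13, 0.0, -0.1, 0.0, 0.12, 0.0, -0.11, 0.0, 0.11, 0.0, -0.13, 0.0, 0.1, 0.0, -0.13, 0.0, 0.09, 0.0, -0.14, 0.0, 0.07, 0.0]
```

Tangential force has risen to 10.7 N, so contact may be starting. I'll go on in two-row steps.

>>> move_arm --plan '[0.11,-0.03,0.11,0,0.1,0,0.12,0]'

```text
time: 30.0
tool_pos: [0.4649, -0.0278, 0.1415]
tool_rot: [0.427, -0.424, 0.568, -0.562]
ft_force: [-3.0, 12.2, 5.5]
finger_gap: 0.0198
```

```bash
python3 -c "
from h import *
rep()"
```

```text
t30.00 pos [ 0.4649 -0.0278  0.1415] R0.0399 ang-2.593(clamp -8.5) Ftan -12.0 Frad -3.8 Fz 5.5 gap 0.0198
```

>>> move_arm --plan '[0.09,0,0.13,0]'

```text
time: 30.12
tool_pos: [0.4669, -0.0307, 0.1415]
tool_rot: [0.427, -0.424, 0.568, -0.561]
ft_force: [-4.0, 11.4, 6.7]
finger_gap: 0.0204
```

>>> move_arm --plan '[0.08,0,0.14,0]'

```text
time: 30.25
tool_pos: [0.4691, -0.0335, 0.1414]
tool_rot: [0.427, -0.425, 0.568, -0.561]
ft_force: [-5.3, 11.4, 8.4]
finger_gap: 0.0196
```

```bash
python3 -c "
from h import *
rep()"
```

```text
t30.25 pos [ 0.4691 -0.0335  0.1414] R0.0400 ang-2.417(clamp 1.5) Ftan -12.0 Frad -3.6 Fz 8.4 gap 0.0196
```

>>> move_arm --plan '[0.06,0,0.15,0]'

```text
time: 30.38
tool_pos: [0.4715, -0.036, 0.1414]
tool_rot: [0.426, -0.425, 0.569, -0.561]
ft_force: [-7.4, 11.8, 10.6]
finger_gap: 0.0203
```

```bash
python3 -c "
from h import *
rep()"
```

```text
t30.38 pos [ 0.4715 -0.036   0.1414] R0.0399 ang-2.330(clamp 6.5) Ftan -13.5 Frad -3.5 Fz 10.6 gap 0.0203
```

>>> move_arm --plan '[0,0,0,0,0,0,0,0]'

```text
time: 30.62
tool_pos: [0.4718, -0.0363, 0.1414]
tool_rot: [0.426, -0.425, 0.568, -0.561]
ft_force: [-6.2, 10.8, 9.4]
finger_gap: 0.0198
```

```bash
python3 -c "
from h import *
rep()"
```

```text
t30.62 pos [ 0.4718 -0.0363  0.1414] R0.0400 ang-2.319(clamp 7.1) Ftan -11.9 Frad -3.7 Fz 9.4 gap 0.0198
```

>>> move_arm --plan '[-0.06,-0.04,-0.13,0,0,0,0,0]'

```text
time: 30.88
tool_pos: [0.4715, -0.0359, 0.1416]
tool_rot: [0.426, -0.425, 0.566, -0.564]
ft_force: [2.7, 5.5, -5.3]
finger_gap: 0.0192
```

```bash
python3 -c "
from h import *
rep()"
```

```text
t30.88 pos [ 0.4715 -0.0359  0.1416] R0.0400 ang-2.331(clamp 6.4) Ftan -1.8 Frad -5.8 Fz -5.3 gap 0.0192
```

>>> move_arm --plan '[0,0,0,0,0,0,0,0,0,0,0,0,0,0,0,0]' --claw 0.2

```text
time: 31.38
tool_pos: [0.4721, -0.0378, 0.1429]
tool_rot: [-0.425, 0.425, -0.565, 0.565]
ft_force: [0.4, -0.3, -0.3]
finger_gap: 0.0516
```

>>> move_arm --plan '[0,-0.4,0,0,0,-0.6,0,0,0,-0.6,0,0,0,-0.7,0,0,0,-0.8,0,0,0,-0.8,0,0,0,-0.8,0,0,0,-0.8,0,0,0,-0.8,0,0,0,0,0,0,0,0,0,0]'

```text
time: 32.75
tool_pos: [0.4717, -0.0375, 0.3001]
tool_rot: [0.425, -0.425, 0.565, -0.565]
ft_force: [-0.1, -0.3, 0.3]
finger_gap: 0.0513
```

```bash
python3 - <<'E'
from h import *
rep()
a=vision.capture("side")[165:260,170:350,::-1]
cv2.imwrite("pics/v8.png",cv2.resize(a,None,fx=4.4,fy=4.4,interpolation=2))
E
```

```text
t32.75 pos [ 0.4717 -0.0375  0.3001] R0.0409 ang-2.300(clamp 8.2) Ftan 0.1 Frad 0.3 Fz 0.3 gap 0.0513
```

View pics/v8.png

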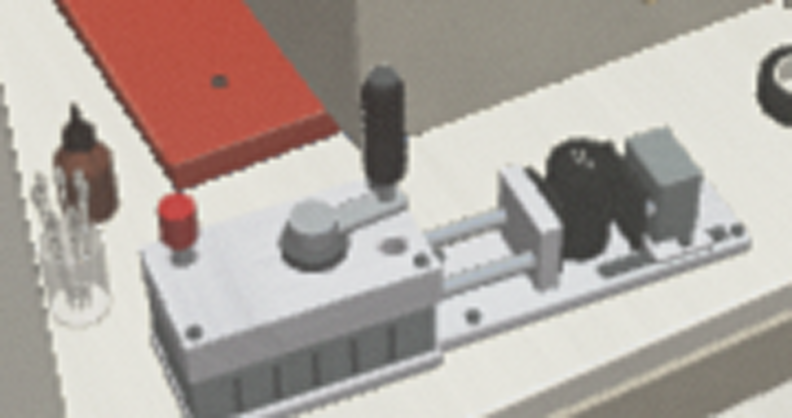

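The canister, at (580,195), is held between the moving jaw and the far pad. The pin, at (178,222), stands in the spare hole, and the pot and bottle haven't moved. Handing in.

```bash
python3 -c "
from rig import manip
print(manip.hand_in())"
```

```text
the job is handed in; nothing more can be done
None
```

I handed the job in at about 33 s of robot time, with the canister clamped. I estimate it is pressed with 25–36 N, though nothing measured that force directly.

- **Lock pin:** It stands in the spare hole. Its head appeared about 1 mm from its fully seated height in the side view. While I lowered it the push rose to 18 N about 5 mm sooner than I expected. I took that as the pin touching bottom, eased off and let go.
- **Winding:** I wound the crank about 1.4 turns (8.7 rad) counterclockwise with one unbroken hold on the sleeve.
- **Clamping:** The pull at the sleeve rose from about 9.3 N running free to 13.5 N, a rise of about 4 N. That suggests roughly 25 N on the canister; the travel after first contact suggests nearer 36 N. Both are within 15–45 N.
- **Disagreement:** With the crank halted I read 11.9 N. That is higher than the text implies, and I had no halted free-running reading to compare it with.
- **Last check:** I let go after easing off the pull; the crank stayed put to about 0.01 rad. The final picture shows the canister upright between the jaws, the dropper bottle and swab pot unmoved, and the gripper clear. The tape roll was only partly in that picture and the timer was not, so I did not re-check either; the arm did not go near them while low.

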